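# Pass a screwdriver into a small glove box through its shuttered port

## Task

The red screwdriver is needed inside the small glove box. Slide the blue shutter fully open, pass the screwdriver blade first through the port without it or the gripper touching the black rim, lay it flat on the floor inside, and slide the shutter fully shut again. Leave the other things on the table where they stand.

Things in the scene. Friction and masses are not known exactly. Their poses are not given: they have to be found in the camera images.
- glovebox: Fixed white glove box, clear top and sides, 216 deep (x), 206 wide (y), 121 mm high; origin under its centre on the table, x into the box from its front, y to its left seen from the front, z up. Inner floor: z = 18 mm, x = -100 to +102. The front panel starts at x = -108, z = 18 and leans back 40 degrees from vertical to x = -21 at the top. A fixed beaker stands inside at x = 58, y = -60.
- port_rim: Black gasket rim, 5 mm wide and 8 mm deep, lining the port's four edges; fixed to the glove box. Origin in the middle of the panel's foot (box x = -108, y = 0, z = 18 mm); z runs up the sloping panel, x square into it, y to the left.
- port_center (a point): Centre of the port opening in the panel's outer face: box x = -69, y = +50, z = 64 mm; axes as the rim's. Clear opening 80 mm wide (box y = +10 to +90), 86 mm high along the slope: lower edge at box x = -97, z = 31 outside and x = -91, z = 26 inside; upper edge at x = -42, z = 97 outside.
- shutter (a joint): Blue shutter plate, 92 x 102 mm, on the outside of the front panel; value in m: 0 = fully shut (port covered), 0.096 = fully open (end stop; port clear from 0.087). It opens to the box's right (-y of the glove box) and stays where it is left; needs about 2 N. It starts 0 to 30 mm open.
- shutter_handle (a point): Middle of the shutter's steel handle: a round bar 12 mm thick, 50 mm long, running up the slope (leaning back 40 degrees), its axis 36 mm out from the panel, about 24 mm free behind it. Shut, it lies at box x = -96, y = +16, z = 88 mm; it moves with the shutter. Axes as the rim's.
- screwdriver: Screwdriver with red handle lying on the table, 156 mm long, 60 g; origin on its underside in the middle of its length, blade towards -y, handle towards +y. The handle is 16 to 18 mm thick and high and 72 mm long (y = +5 to +77 mm); the blade is 4 mm thick. Its axis lies 9 mm above its underside.
- handle_end (a point): End of the screwdriver's handle, on its axis.
- blade_tip (a point): Tip of the screwdriver's blade, on its axis, 155 mm from the handle's end.
- amber_bottle: Bystander: brown reagent bottle with black cap, 58 x 58 x 111 mm, origin under its centre.
- white_bottle: Bystander: white reagent bottle, 68 x 68 x 148 mm, origin under its centre.
- film_carton: Bystander: orange carton, 65 x 66 x 62 mm, origin under its centre.
- orange_tape: Bystander: roll of orange tape, 68 x 68 x 13 mm, lying, origin under its centre.
- timer: Bystander: white lab timer standing upright, 23 x 58 x 60 mm, origin under its centre.

How it is judged:
On the way, in this order (a step that is already met when the one before it is completed fails the run):
1. the shutter has been slid fully open (value of joint shutter above 0.088 m), for 0.2 s.
2. the whole screwdriver is inside the box, on its floor (x of handle_end in the frame of glovebox above -0.096 m and x of blade_tip in the frame of glovebox above 0 m and z of each of handle_end, blade_tip in the frame of glovebox below 0.036 m and horizontal distance between screwdriver and glovebox below 0.11 m), for 0.2 s.
3. the shutter has been slid fully shut (value of joint shutter below 0.005 m), for 0.2 s.
At the end, for the whole second after the job is handed in: The shutter is shut to within 5 mm; the whole screwdriver lies at rest inside the glove box, blade towards the back, handle end and blade tip both within 9 mm of their resting height (axis 9 mm above the inner floor), the handle end behind the port's rim (all of step 2 and value of joint shutter below 0.005 m and z of handle_end in the frame of glovebox above 0.018 m and linear speed of screwdriver below 0.02 m/s); the robot touches nothing.
It fails at once if something (screwdriver or robot) touches the port's black rim with more than 1 N (contact force between port_rim and anything else above 1 N).
It fails at once if a bystander is moved by more than 30 mm (distance of any of amber_bottle, white_bottle, film_carton, orange_tape, timer from where it was at the start of the episode above 0.03 m).
It also fails if it takes over 64 s, if anything falls off the work surface, if the arm or the gripper's body presses on something with over 40 N, if the wrist force passes 120 N, or if a joint passes its speed limit or range.

## Robot

A 7-joint arm with a two-finger parallel gripper is mounted at the origin on a cart in front of the work surface, level with it; the furniture and walls round the work are solid. World frame = base frame: x ahead of the robot, y to its left, z up, the work surface at z = 0. Lengths are in m, angles in rad, forces in N, time in s.
With the tool pointing down it reaches from about 0.425 to 0.95 m from the base axis. Payload 4.7 kg.
Tool frame: the origin (TCP) lies between the finger pads; the fingertips stand 25 mm ahead of it and the grasp point (between the pads) lies 6 mm ahead of it; z points along the fingers, y is the line along which they close (so a half turn about z gives the same grasp; the last joint's range is limited). The gripper opens to 85 mm and grips with 20 to 120 N. Pads are 22 mm wide; open, the fingers measure 114 mm over their backs; the gripper's body (76 mm by 85 mm) begins 54 mm behind the grasp point. The pads swing forward as they close: fully open they stand 13 mm farther back than shut.
Start: joints at [1.208, 0.469, -0.049, 1.532, 0.024, 1.141, -0.082], TCP at [0.221, -0.638, 0.256] pointing down, gripper open.
Joint ranges: [-2.59, 2.59], [-0.33, 1.99], [-1.39, 1.29], [0.1, 2.45], [-1.04, 4.18], [0.21, 1.99], [-2.66, 2.66]. Speed limits (rad/s): [2.57, 2.57, 3.14, 3.14, 3.14, 3.14, 3.14].

## Interface

Orientations are given as a 3x3 rotation matrix whose columns are the frame's x, y, z axes.
In Python, from rig import * gives the robot as it stands. Calls block until the motion is done:
- movep(position, orientation): joint-space move of the TCP to a pose.
- move_l(position, attitude=None, feed=0.15, until_force=None): straight line of the TCP; attitude=None keeps the orientation; feed is the mean speed in m/s. With until_force (N) it stops when the force on the tool has changed by that much, and returns True; else False.
- move_joints(angles): joint-space move.
- command_gripper(opening, newtons=None): finger opening in m; newtons is the grip in N (None keeps the last); returns when the fingers have stopped.
- sleep(seconds).
- inverse_kinematics(position, orientation): joint angles nearest the present ones, or None.
- sense(): the state.
- camera(name): name is "scene" or "top" or "wrist"; returns (picture, depth): 480x640x3 uint8, red, green, blue; 480x640 float32, m along the optical axis (not along the pixel's ray), 0 where there is no reading.
- camera_params(name): a dict with "K" (3x3 intrinsics, pixels), "position" and "rotation" of the camera in the world; the wrist camera has in their place "tool_from_camera" (4x4, takes a point from camera to tool coordinates, whose origin is the TCP and whose axes are the flange's). Camera axes: x right, y down, z forward; pixel columns grow to the right and rows downward; lengths in m; the calibration is good to about 2 mm. A picture is of the moment at which its call begins: read the wrist's pose just before it. camera_params takes no time and is no camera call.
A pose or a line that the arm cannot do raises Unreachable and nothing moves.
- finish_job(): hands the job in; it is judged then, once.
The state is a dict: "time_s": time; "joint_pos": joint angles; "qd": joint speeds; "joint_efforts": joint torques, N m; "position": TCP position; "tcp_rot": TCP orientation; "wrist_force": force on the tool from outside, world axes, zero at the start; "ft_torque": the same for the moment, N m; "finger_gap": finger opening in m; "gripper_force": force on a finger pad.
Only numpy, scipy, OpenCV 4.12 (cv2) and the standard library are available. Lean on these libraries where they do the work, as an engineer would, in place of code of your own. Each camera call takes 0.05 s, during which the arm holds its last target. There are 200 camera calls.

## Working session

There is one attempt and no reset: what is moved stays moved. The work goes in short steps, each a Python script; the robot and the scene stay as the last script left them, time stands still between calls to the robot, and variables do not carry over. Pictures are saved under pics/ and viewed, at most 11 in all, crops included, and the job is handed in when it is done.

```bash
mkdir -p pics; ls; python3 - <<'E'
from rig import *
import cv2,numpy as np
for n in("scene","top"):
    p,d=camera(n);cv2.imwrite(f"pics/{n}0.png",p[:,:,::-1]);np.savez(f"pics/{n}0.npz",p=p,d=d)
    print(n,camera_params(n))
print(camera_params("wrist"));s=sense();print(s["time_s"],s["position"],s["tcp_rot"])
E
```

```text
pics
scene {'K': array([[519.72462904,   0.        , 319.06859239],
       [  0.        , 519.72462904, 241.82358517],
       [  0.        ,   0.        ,   1.        ]]), 'position': array([-0.51290157, -0.24730915,  1.15710556]), 'rotation': array([[ 0.16822632, -0.70150426,  0.69252558],
       [-0.98573515, -0.11607347,  0.12187356],
       [-0.00511098, -0.70314915, -0.71102401]])}
top {'K': array([[501.02718839,   0.        , 320.19759094],
       [  0.        , 501.02718839, 236.26761841],
       [  0.        ,   0.        ,   1.        ]]), 'position': array([ 0.2027529 , -0.06073275,  1.54348983]), 'rotation': array([[-0.04439655, -0.97425424,  0.2210376 ],
       [-0.99900421,  0.04231672, -0.0141383 ],
       [ 0.00442071, -0.22144519, -0.9751628 ]])}
{'K': array([[421.37484366,   0.        , 314.77754941],
       [  0.        , 421.37484366, 248.73303219],
       [  0.        ,   0.        ,   1.        ]]), 'tool_from_camera': array([[ 5.18649854e-04, -9.56054065e-01, -2.93189966e-01,
         7.49018066e-02],
       [ 9.99999536e-01,  7.33864862e-04, -6.24048883e-04,
        -6.01493678e-04],
       [ 8.11786286e-04, -2.93189507e-01,  9.56054002e-01,
        -1.17310564e-01],
       [ 0.00000000e+00,  0.00000000e+00,  0.00000000e+00,
         1.00000000e+00]])}
0.1 [ 0.22101532 -0.63730023  0.25535014] [[ 9.44788695e-01  3.27679548e-01 -6.59618998e-04]
 [ 3.27680201e-01 -9.44787269e-01  1.64394106e-03]
 [-8.45137676e-05 -1.76932102e-03 -9.99998431e-01]]
```

View pics/scene0.png

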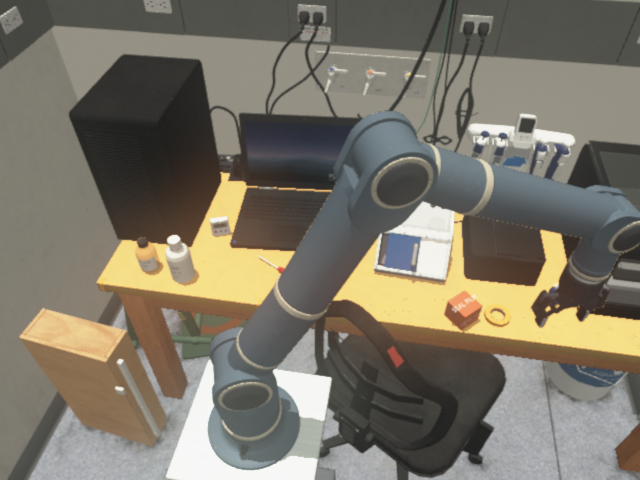

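View pics/top0.png

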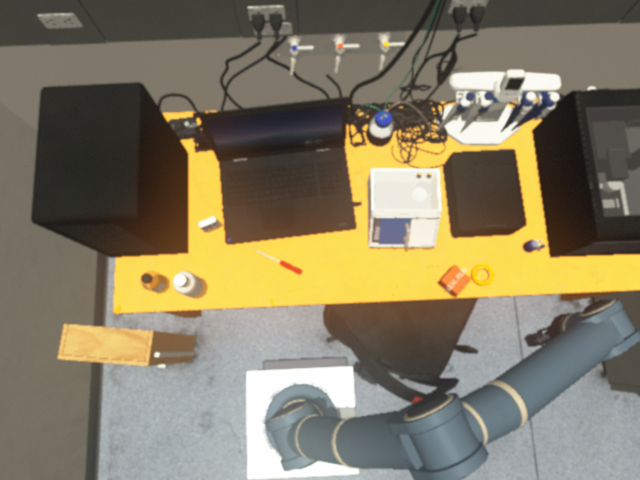

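The scene view shows the glove box at about (415,245) and the screwdriver at (272,265). In the top view the box spans (370–440, 168–248), with the blue shutter at (388,233). The screwdriver runs from its blade tip at (258,252) to its handle end at (300,272). I'll locate both roughly, then look with the wrist camera.

```bash
cat > h.py <<'E'
from rig import *
import cv2,numpy as np
def cam(name,s=None):
    c=camera_params(name)
    if name!="wrist": return c["K"],np.array(c["rotation"]),np.array(c["position"])
    s=s or sense();T=np.eye(4);T[:3,:3]=s["tcp_rot"];T[:3,3]=s["position"]
    T=T@c["tool_from_camera"];return c["K"],T[:3,:3],T[:3,3]
def ray(c,uv):
    K,R,p=c;return R@np.linalg.solve(K,[uv[0],uv[1],1.])
def onz(c,uv,z):
    r=ray(c,uv);return c[2]+r*(z-c[2][2])/r[2]
def proj(c,P):
    K,R,p=c;q=K@(R.T@(np.asarray(P)-p));return q[:2]/q[2]
def snap(name,fn):
    s=sense();p,d=camera(name);c=cam(name,s);cv2.imwrite(f"pics/{fn}.png",p[:,:,::-1]);np.savez(f"pics/{fn}.npz",p=p,d=d,K=c[0],R=c[1],t=c[2]);return p,d,c
def load(fn):
    f=np.load(f"pics/{fn}.npz");return f["p"],f["d"],(f["K"],f["R"],f["t"])
def down(yaw): # tool z down, tool y (closing) at yaw in world
    y=np.array([np.cos(yaw),np.sin(yaw),0]);z=np.array([0,0,-1.]);return np.c_[np.cross(y,z),y,z]
E
python3 - <<'E'
from h import *
c=cam("top")
for n,uv,z in [("tip",(258,252),.009),("hend",(300,272),.009),("FLtopbox",(370,247),.02),("FR",(436,248),.02),("BL top",(371,169),.121),("BR",(439,168),.121),("whitebottle",(185,278),.148),("amber",(150,275),.111),("carton",(458,278),.062),("tape",(482,274),.013),("timer",(207,222),.06)]:
    print(n,onz(c,uv,z).round(3))
from rig import *
R=down(-np.pi/2)
for p in ([.5,-.25,.35],[.55,0.05,.35]):
    for yaw in(-np.pi/2,np.pi/2,0):print(p,yaw,inverse_kinematics(p,down(yaw)))
E
```

```text
tip [0.509 0.113 0.009]
hend [ 0.44  -0.016  0.009]
FLtopbox [ 0.507 -0.236  0.02 ]
FR [ 0.495 -0.44   0.02 ]
BL top [ 0.726 -0.243  0.121]
BR [ 0.72  -0.448  0.121]
whitebottle [0.416 0.303 0.148]
amber [0.435 0.413 0.111]
carton [ 0.393 -0.487  0.062]
tape [ 0.409 -0.576  0.013]
timer [0.599 0.261 0.06 ]
[0.5, -0.25, 0.35] -1.5707963267948966 [ 0.56980347  0.2202487  -0.21933497  1.67587091  0.05009571  1.25096135
 -1.23095433]
[0.5, -0.25, 0.35] 1.5707963267948966 [ 0.98539332  0.29065696 -0.74838782  1.65349724  0.20509703  1.27821234
  1.76920008]
[0.5, -0.25, 0.35] 0 [ 0.79471821  0.24809928 -0.49783068  1.66336435  0.12341743  1.26144842
  0.27207676]
[0.55, 0.05, 0.35] -1.5707963267948966 [ 0.41698206  0.27183548 -0.72109413  1.66907939  0.18661589  1.27111631
 -1.91208847]
[0.55, 0.05, 0.35] 1.5707963267948966 [ 0.64544716  0.36431591 -1.05688689  1.65869155  0.32681226  1.31139547
  1.10218852]
[0.55, 0.05, 0.35] 0 [ 0.48569849  0.29212585 -0.81500557  1.6657714   0.22059718  1.27923746
 -0.37204879]
```

```bash
python3 - <<'E'
from h import *
movep([.45,-.33,.36],down(np.pi/2)); snap("wrist","w_box")
movep([.45,.04,.30],down(-np.pi/2)); snap("wrist","w_sd")
a=cv2.imread("pics/w_box.png");b=cv2.imread("pics/w_sd.png")
cv2.imwrite("pics/w_both.png",cv2.resize(np.vstack([a,b]),(400,600)) if 0 else np.hstack([cv2.resize(a,(480,360)),cv2.resize(b,(320,240))[:240].repeat(1,0) if 0 else cv2.copyMakeBorder(cv2.resize(b,(320,240)),0,120,0,0,0)]))
print(sense()["time_s"])
E
```

```text
5.1583
```

View pics/w_box.png

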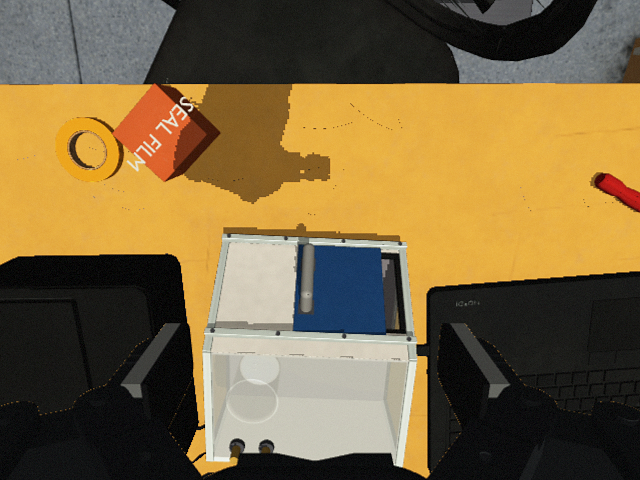

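View pics/w_sd.png

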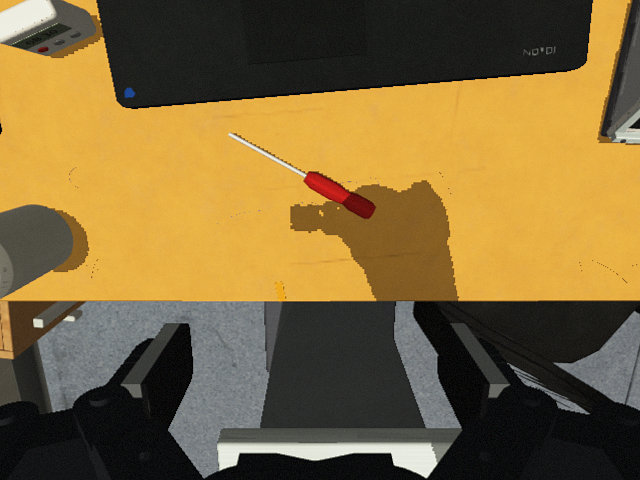

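w_box: the panel foot runs (225,236)–(407,243), the blue shutter spans x 296–382, the steel bar is at x≈307 (y 247–310), and the black rim strip is at x≈398. w_sd: blade tip (230,134), handle end (370,212). Next I'll fit the panel plane and the screwdriver line.

```bash
python3 - <<'E'
from h import *
p,d,c=load("w_box")
K,R,t=c
def pts(m):
    v,u=np.nonzero(m&(d>0));z=d[v,u];q=np.linalg.inv(K)@np.c_[u*z,v*z,z].T;return (R@q).T+t
def plane(P):
    for _ in range(3):
        m=P.mean(0);n=np.linalg.svd(P-m,full_matrices=False)[2][2];r=(P-m)@n;P=P[abs(r)<3*r.std()+1e-5]
    return m,n*np.sign(n[2]),r.std()
m=np.zeros(d.shape,bool);m[252:318,232:288]=1
m0,n0,s0=plane(pts(m));print("white",m0,n0,s0,"tilt",np.degrees(np.arcsin(n0[2])),"yaw",np.degrees(np.arctan2(-n0[1],-n0[0])))
hsv=cv2.cvtColor(p,cv2.COLOR_RGB2HSV);b=cv2.inRange(hsv,(95,120,40),(125,255,255))
b[:235]=0;b[345:]=0;b[:,:285]=0;b[:,400:]=0
ct=max(cv2.findContours(b,0,2)[0],key=cv2.contourArea);ap=cv2.approxPolyDP(ct,5,True)[:,0];print("blue",ap.tolist())
bm=cv2.erode(b,np.ones((7,7)))>0
m1,n1,s1=plane(pts(bm));print("blue",m1,n1,s1,"yaw",np.degrees(np.arctan2(-n1[1],-n1[0])),"plate above panel",(m1-m0)@n0)
def onp(uv,m,n):
    r=ray(c,uv);return t+r*((m-t)@n)/(r@n)
for a in ap:print(a,onp(a,m1,n1).round(4))
# screwdriver
p2,d2,c2=load("w_sd");h2=cv2.cvtColor(p2,cv2.COLOR_RGB2HSV)
r=((cv2.inRange(h2,(0,150,60),(7,255,255))|cv2.inRange(h2,(172,150,60),(180,255,255))))
ct=max(cv2.findContours(r,0,2)[0],key=cv2.contourArea);print("red",cv2.minAreaRect(ct))
Q=np.array([onz(c2,q,.009) for q in ct[:,0].astype(float)]);cv=cv2.fitLine(Q[:,:2].astype(np.float32),cv2.DIST_L2,0,.01,.01).ravel();print(cv)
tip=onz(c2,(230,134),.009);pr=(Q[:,:2]-cv[2:])@cv[:2];print("tip",tip,"handle ends",cv[2:]+cv[:2]*pr.min(),cv[2:]+cv[:2]*pr.max(),np.ptp(pr))
print("len",max(np.linalg.norm(Q-tip,axis=1)))
crop=cv2.resize(cv2.imread("pics/w_box.png")[225:350,200:425],None,fx=3.5,fy=3.5,interpolation=cv2.INTER_CUBIC);cv2.imwrite("pics/crop1.png",crop)
E
```

```text
white [ 0.54020387 -0.38815154  0.06370426] [-0.76567339  0.03810852  0.64209968] 0.0007265020889971111 tilt 39.948566136261476 yaw -2.8493309879376043
blue [[299, 245], [293, 330], [385, 334], [380, 249], [314, 246], [311, 315], [297, 313]]
blue [ 0.54482496 -0.29694318  0.07246662] [-0.76559205  0.03774186  0.64221832] 0.0007310912421976498 yaw -2.8222600212407825 plate above panel 0.005563883333405455
[299 245] [ 0.5073 -0.3473  0.0307]
[293 330] [ 0.5711 -0.3513  0.107 ]
[385 334] [ 0.5756 -0.2612  0.1071]
[380 249] [ 0.512  -0.2576  0.031 ]
[314 246] [ 0.5084 -0.3307  0.031 ]
[311 315] [ 0.5613 -0.3338  0.0943]
[297 313] [ 0.5596 -0.3478  0.0931]
red ((339.29248046875, 194.27359008789062), (76.1488037109375, 17.67740249633789), 29.05459976196289)
[0.48521864 0.87439287 0.4538383  0.01524117]
tip [0.51168669 0.12003179 0.009     ] handle ends [ 0.43638241 -0.01621536] [0.47269655 0.04922488] 0.0748407809646624
len 0.1556791007746643
```

View pics/crop1.png

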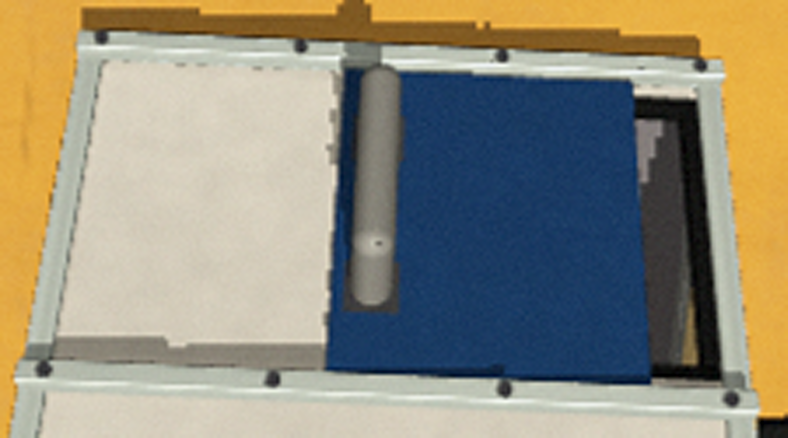

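The crop shows the black rim's outer right edge running (702,100)–(722,380), and the side trims at the left (78,35)–(15,370) and right (722,65)–(757,400). I'll use these to get the box's y centre.

```bash
python3 - <<'E'
from h import *
p,d,c=load("w_box");K,R,t=c
m0=np.array([.5402,-.38815,.0637]);ps=np.radians(-2.84)
ex=np.array([np.cos(ps),np.sin(ps),0]);ey=np.array([-np.sin(ps),np.cos(ps),0]);ez=np.array([0,0,1.])
n=-np.cos(np.radians(40))*ex+np.sin(np.radians(40))*ez
def onp(uv,h):
    uv=np.array(uv)/3.5+[200,225]-.35;r=ray(c,uv);m=m0+n*h;return t+r*((m-t)@n)/(r@n)
for nm,uv,h in [("rim out y95",(702,100),0),("rim",(722,380),0),("L",(78,35),.004),("L",(15,370),.004),("R",(722,65),.004),("R",(757,400),.004),("plate R",(632,82),.006),("plate R",(650,382),.006),("plate L",(345,70),.006),("plate L",(327,370),.006),("rim in bottom edge y",(683,118),0),("bar foot",(380,70),.036),("bar top",(372,300),.036)]:
    P=onp(uv,h);print(nm,P.round(4),"y'",(P@ey).round(4))
# box x origin: panel plane: x' = -.108+(z-.018)*tan40
print("x0'",m0@ex-(-.108+(m0[2]-.018)*np.tan(np.radians(40))))
E
```

```text
rim out y95 [ 0.5179 -0.2343  0.028 ] y' -0.2083
rim [ 0.5784 -0.2391  0.1004] y' -0.2102
L [ 0.4976 -0.4337  0.0219] y' -0.4085
L [ 0.5704 -0.4378  0.1088] y' -0.409
R [ 0.508  -0.2272  0.022 ] y' -0.2018
R [ 0.5804 -0.2309  0.1084] y' -0.2018
plate R [ 0.511  -0.2573  0.0306] y' -0.2317
plate R [ 0.5753 -0.2609  0.1073] y' -0.2321
plate L [ 0.5068 -0.3481  0.0309] y' -0.3226
plate L [ 0.5712 -0.3512  0.1077] y' -0.3225
rim in bottom edge y [ 0.5221 -0.2411  0.0335] y' -0.2149
bar foot [ 0.4967 -0.3366  0.0649] y' -0.3115
bar top [ 0.5436 -0.3382  0.1208] y' -0.3109
x0' 0.6284213578226464
```

```bash
cat >> h.py <<'E'
ps=np.radians(-2.84);BR=np.array([[np.cos(ps),-np.sin(ps),0],[np.sin(ps),np.cos(ps),0],[0,0,1]])
BO=BR@np.array([.6284,-.305,0])
def B(x,y,z): return BO+BR@np.array([x,y,z])/1000
def tilt(a,yaw): # tool z = a deg below horizontal along heading yaw, tool x up
    a=np.radians(a);h=np.array([np.cos(yaw),np.sin(yaw),0]);u=np.array([0,0,1.])
    z=np.cos(a)*h-np.sin(a)*u;x=np.sin(a)*h+np.cos(a)*u;return np.c_[x,np.cross(z,x),z]
E
python3 - <<'E'
from h import *
dr=np.arctan2(.8744,.4852)
for a in (40,45,50,55,60):
    T=tilt(a,ps);o=[]
    for P in (B(-96,-6,88),B(-96,-80,88),B(-96,-6,88)-T[:,2]*.1,B(-37,50,40),B(-37,50,72),B(-237,50,72)):
        o.append(inverse_kinematics(P-.006*T[:,2],T))
    T=tilt(a,dr);hd=np.array([.4364,-.0162,.022])+.022*np.array([.4852,.8744,0])
    for P in (hd,hd+[0,0,.12]):o.append(inverse_kinematics(P-.006*T[:,2],T))
    print(a,[None if q is None else np.round(q,2).tolist() for q in o])
E
```

```text
40 [[1.25, 0.63, -0.63, 2.24, 3.8, 0.37, 1.65], [1.75, 1.11, -1.31, 2.09, 1.91, 0.34, -2.35], [1.65, 0.53, -0.95, 2.31, 4.15, 0.23, 1.37], [0.76, 0.67, -0.24, 2.23, 3.67, 0.58, 1.57], [0.91, 0.62, -0.43, 2.23, 3.6, 0.46, 1.67], None, [1.36, 1.25, -1.29, 2.33, 1.13, 0.31, -1.09], [1.19, 0.56, -0.96, 2.32, -0.95, 0.51, 0.69]]
45 [[1.23, 0.6, -0.63, 2.2, 3.85, 0.24, 1.56], [1.65, 0.92, -1.14, 2.07, 1.7, 0.21, -2.29], None, [0.74, 0.63, -0.24, 2.2, 3.71, 0.44, 1.51], [0.89, 0.6, -0.44, 2.19, 3.62, 0.32, 1.62], None, [1.32, 1.18, -1.28, 2.33, 1.17, 0.33, -1.2], [1.1, 0.48, -0.89, 2.31, -0.91, 0.52, 0.6]]
50 [[1.55, 0.84, -1.16, 2.15, 1.78, 0.3, -2.52], [1.64, 0.94, -1.2, 2.04, 1.43, 0.34, -2.03], [1.8, 0.69, -1.34, 2.21, 1.15, 0.27, -1.93], [0.87, 0.64, -0.44, 2.16, 3.5, 0.24, 1.74], [0.72, 0.55, -0.25, 2.16, 3.96, 0.26, 1.21], None, [1.24, 1.05, -1.23, 2.33, 1.1, 0.3, -1.21], [1.09, 0.45, -0.92, 2.3, -0.75, 0.48, 0.4]]
55 [[1.43, 0.72, -1.01, 2.12, 1.38, 0.24, -2.22], [1.52, 0.79, -1.02, 2.0, 1.01, 0.28, -1.72], [1.49, 0.41, -0.91, 2.16, -0.18, 0.22, -0.74], [1.34, 0.98, -1.18, 2.09, 1.81, 0.54, -2.6], [1.35, 0.9, -1.18, 2.09, 1.68, 0.49, -2.53], None, [1.12, 0.88, -1.09, 2.33, 0.83, 0.22, -1.02], [1.07, 0.42, -0.96, 2.28, -0.54, 0.46, 0.15]]
60 [[1.4, 0.71, -1.01, 2.08, 1.11, 0.33, -1.98], [1.35, 0.67, -0.81, 1.97, 0.5, 0.28, -1.31], [1.36, 0.38, -0.8, 2.11, -0.08, 0.32, -0.88], [1.1, 0.73, -0.81, 2.06, 1.47, 0.26, -2.46], [1.12, 0.68, -0.83, 2.05, 1.22, 0.26, -2.23], [1.67, 0.65, -1.15, 2.39, 1.58, 0.26, -2.41], [1.13, 0.93, -1.21, 2.32, 1.11, 0.39, -1.35], [1.06, 0.41, -1.01, 2.26, -0.3, 0.47, -0.12]]
```

```bash
python3 - <<'E'
from h import *
T=tilt(60,ps);z=T[:,2]
g=lambda y:B(-96,y,88)-.006*z
command_gripper(.05)
movep(g(-6)-.09*z,T)
f=move_l(g(-6),feed=.12,until_force=8);print("appr",f,sense()["position"]-g(-6))
command_gripper(0,30);print(sense()["finger_gap"],sense()["time_s"])
f=move_l(g(-84),feed=.08,until_force=15);s=sense();print(f,BR.T@(s["position"]+.006*z-BO),s["wrist_force"],s["finger_gap"],s["time_s"],s["joint_pos"])
snap("top","t1");snap("wrist","w1")
E
```

```text
Traceback (most recent call last):
rig.Unreachable: the arm cannot follow that straight line within its joint ranges
```

```bash
python3 - <<'E'
from h import *
s=sense();print(s["time_s"],s["joint_pos"].round(2))
for a in (60,65,70,75,80,90):
    T=tilt(a,ps);z=T[:,2]
    print(a,[np.round(inverse_kinematics(B(-96,y,88)-(.006+k)*z,T),2).tolist() for y,k in ((-6,.06),(-6,0),(-40,0),(-82,0))])
E
```

```text
7.075 [ 1.36  0.4  -0.81  2.11 -0.02  0.31 -0.95]
60 [[1.27, 0.45, -0.73, 2.11, 0.02, 0.25, -0.98], [0.82, 0.48, -0.23, 2.11, -0.96, 0.22, -0.07], [1.31, 0.64, -0.81, 2.03, 0.63, 0.24, -1.49], [1.25, 0.62, -0.65, 1.97, 0.11, 0.24, -0.95]]
65 [[1.16, 0.43, -0.63, 2.06, 0.06, 0.36, -1.06], [1.03, 0.53, -0.53, 2.05, 0.12, 0.25, -1.12], [1.1, 0.56, -0.55, 2.0, 0.12, 0.29, -1.06], [1.16, 0.6, -0.57, 1.93, 0.12, 0.34, -1.0]]
70 [[1.05, 0.42, -0.54, 2.0, 0.08, 0.47, -1.11], [0.95, 0.52, -0.46, 2.0, 0.13, 0.36, -1.16], [1.01, 0.55, -0.47, 1.96, 0.13, 0.4, -1.1], [1.07, 0.58, -0.49, 1.89, 0.13, 0.44, -1.04]]
75 [[0.94, 0.42, -0.44, 1.95, 0.1, 0.58, -1.15], [0.86, 0.52, -0.38, 1.96, 0.13, 0.47, -1.18], [0.92, 0.54, -0.39, 1.91, 0.13, 0.5, -1.13], [0.98, 0.58, -0.4, 1.85, 0.13, 0.54, -1.07]]
80 [[0.83, 0.43, -0.35, 1.89, 0.1, 0.69, -1.17], [0.77, 0.52, -0.29, 1.91, 0.12, 0.57, -1.19], [0.82, 0.55, -0.3, 1.87, 0.12, 0.6, -1.14], [0.89, 0.58, -0.31, 1.8, 0.13, 0.64, -1.08]]
90 [[0.64, 0.48, -0.17, 1.77, 0.1, 0.89, -1.2], [0.64, 0.56, -0.18, 1.81, 0.14, 0.78, -1.23], [0.68, 0.58, -0.17, 1.77, 0.13, 0.8, -1.17], [0.72, 0.61, -0.15, 1.71, 0.12, 0.83, -1.1]]
```

Smooth at 70°, so I'll use that for the shutter.

```bash
python3 - <<'E'
from h import *
T=tilt(70,ps);z=T[:,2]
g=lambda y:B(-96,y,88)-.006*z
movep(g(-6)-.07*z,T)
f=move_l(g(-6),feed=.12,until_force=8);print("appr",f,sense()["position"]-g(-6))
command_gripper(0,30);print(sense()["finger_gap"],sense()["time_s"])
f=move_l(g(-84),feed=.08,until_force=15);s=sense();print(f,BR.T@(s["position"]+.006*z-BO),s["wrist_force"],s["finger_gap"],s["time_s"],s["joint_pos"])
snap("top","t1");snap("wrist","w1")
E
```

```text
appr False [-0.00015111 -0.00028752  0.00025993]
0.011071677682222647 8.6667
False [-0.09590781 -0.0813875   0.08875759] [-5.66249301  6.02750993 10.1857598 ] 0.010831160466312653 9.7917 [ 1.08178162  0.58684951 -0.50539522  1.88896113  0.14870347  0.44621517
 -1.0546296 ]
```

View pics/w1.png

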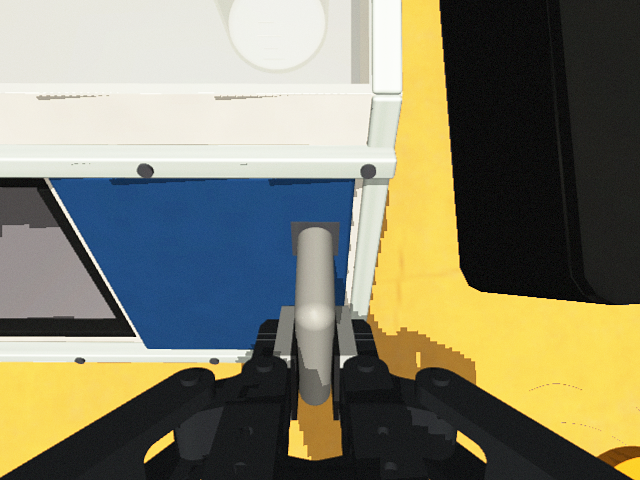

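The wrist view shows the plate against its right stop: the plate's left edge, running (50,180)–(145,347), clears the black rim. The shutter is open. Next I'll check IK for the pickup and the insertion.

```bash
python3 - <<'E'
from h import *
command_gripper(.045)
s=sense();z=s["tcp_rot"][:,2];move_l(s["position"]-.08*z,feed=.2)
dr=np.arctan2(.8744,.4852);u=np.array([.4852,.8744,0])
for a in (62,65,68,70,73):
    T=tilt(a,ps);z=T[:,2]
    print(a,"box",[None if q is None else np.round(q,2).tolist() for q in [inverse_kinematics(B(x,49,h)-.006*z,T) for x,h in ((-236,72),(-150,70),(-64,70),(-64,42))]])
    T=tilt(a,dr);z=T[:,2];P=np.array([.4364,-.0162,.0238])+.0115*u-.006*z
    print("  pick",[None if q is None else np.round(q,2).tolist() for q in [inverse_kinematics(P+[0,0,h],T) for h in (0,.06,.12)]])
print(sense()["time_s"])
E
```

```text
62 box [[1.66, 0.66, -1.18, 2.37, 1.45, 0.32, -2.28], [1.39, 0.65, -1.01, 2.24, 1.36, 0.29, -2.3], [1.14, 0.65, -0.83, 2.08, 1.13, 0.27, -2.14], [1.13, 0.71, -0.82, 2.09, 1.37, 0.27, -2.35]]
  pick [[1.02, 0.75, -1.01, 2.32, 0.67, 0.25, -0.94], [1.01, 0.55, -0.98, 2.3, -0.02, 0.33, -0.33], [1.16, 0.46, -1.14, 2.25, -0.08, 0.48, -0.33]]
65 box [[1.65, 0.66, -1.19, 2.35, 1.3, 0.38, -2.17], [1.37, 0.65, -1.01, 2.21, 1.2, 0.35, -2.15], [0.98, 0.58, -0.63, 2.06, 0.65, 0.23, -1.73], [1.12, 0.71, -0.83, 2.06, 1.18, 0.33, -2.18]]
  pick [[0.94, 0.69, -0.94, 2.31, 0.56, 0.25, -0.87], [0.95, 0.51, -0.93, 2.29, 0.0, 0.35, -0.39], [1.1, 0.42, -1.1, 2.24, -0.04, 0.51, -0.39]]
68 box [[1.5, 0.54, -1.01, 2.33, 0.99, 0.29, -1.9], [1.22, 0.56, -0.82, 2.19, 0.84, 0.29, -1.85], [0.8, 0.53, -0.41, 2.04, 0.19, 0.26, -1.32], [0.52, 0.55, -0.05, 2.07, -0.64, 0.22, -0.53]]
  pick [[0.78, 0.6, -0.78, 2.31, 0.22, 0.23, -0.59], [0.88, 0.48, -0.88, 2.28, 0.04, 0.38, -0.45], [1.05, 0.4, -1.06, 2.23, -0.0, 0.53, -0.45]]
70 box [[1.34, 0.46, -0.81, 2.32, 0.61, 0.24, -1.56], [0.93, 0.46, -0.46, 2.18, 0.16, 0.23, -1.23], [0.79, 0.54, -0.41, 2.02, 0.21, 0.31, -1.34], [0.76, 0.58, -0.37, 2.03, 0.23, 0.25, -1.36]]
  pick [[0.71, 0.57, -0.71, 2.31, 0.17, 0.24, -0.56], [0.84, 0.47, -0.86, 2.27, 0.09, 0.4, -0.52], [1.01, 0.38, -1.04, 2.22, 0.04, 0.55, -0.51]]
73 box [[1.08, 0.39, -0.53, 2.3, 0.13, 0.25, -1.13], [0.89, 0.46, -0.44, 2.16, 0.19, 0.3, -1.28], [0.77, 0.54, -0.4, 1.99, 0.24, 0.38, -1.38], [0.74, 0.58, -0.36, 2.0, 0.25, 0.32, -1.39]]
  pick [[0.64, 0.55, -0.67, 2.3, 0.22, 0.27, -0.64], [0.79, 0.45, -0.84, 2.26, 0.16, 0.43, -0.62], [0.97, 0.37, -1.03, 2.21, 0.11, 0.58, -0.6]]
10.8667
```

```bash
python3 - <<'E'
from h import *
dr=np.arctan2(.8752,.4845);u=np.array([.4845,.8752,0])
T=tilt(70,dr);P=np.array([.4366,-.0160,.0238])+.0115*u-.006*T[:,2]
s=sense();movep(P+[0,0,.10],T)
f=move_l(P,feed=.12,until_force=8);s=sense();print(f,s["position"]-P)
command_gripper(0,70);print(sense()["finger_gap"],sense()["gripper_force"])
move_l(P+[0,0,.12],feed=.2);s=sense();print(s["finger_gap"],s["time_s"],s["wrist_force"])
snap("wrist","w2");snap("scene","s2")
E
```

```text
False [ 4.72592440e-04 -2.70280652e-05  4.07697208e-04]
0.015331380594740185 68.44730257987976
0.015076094061790031 14.4917 [-0.11893499 -0.1628049  -0.79597757]
```

View pics/w2.png

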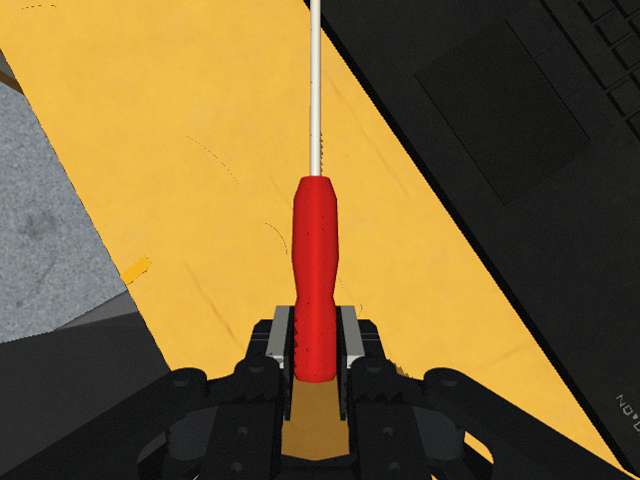

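The screwdriver is held centred and straight: the handle runs (316,180–380) and the blade goes up from (316,175). I'll check its pitch and the knuckle extents in the tool frame.

```bash
python3 - <<'E'
from h import *
p,d,c=load("w2");K,R,t=c;s=sense();T=s["tcp_rot"];q=s["position"]
dr=np.arctan2(.8752,.4845);u=np.array([.4845,.8752,0]);v=np.array([-.8752,.4845,0])
g=q+.006*T[:,2]
for uv in [(316,20),(316,100),(316,160),(316,200),(316,240),(316,300),(316,360),(316,376),(190,372),(440,372),(250,360),(150,400),(60,440),(270,315)]:
    z=np.median(d[uv[1]-1:uv[1]+2,uv[0]-1:uv[0]+2]);P=t+R@(np.linalg.inv(K)@[uv[0],uv[1],1])*z
    e=P-g;print(uv,"fwd,lat,up",np.round([e@u*1e3,e@v*1e3,e[2]*1e3],1),"tool",np.round(T.T@(P-q)*1e3,1))
E
```

```text
(316, 20) fwd,lat,up [123.5  -0.3 -13.6] tool [111.4   0.4  61. ]
(316, 100) fwd,lat,up [ 92.2  -0.3 -13. ] tool [82.2  0.4 49.7]
(316, 160) fwd,lat,up [ 69.6  -0.3 -13.7] tool [60.8  0.4 42.6]
(316, 200) fwd,lat,up [53.5 -0.3 -7.1] tool [47.8  0.3 30.9]
(316, 240) fwd,lat,up [39.1 -0.3 -6.4] tool [34.6  0.3 25.4]
(316, 300) fwd,lat,up [17.9 -0.3 -8. ] tool [14.1  0.3 19.7]
(316, 360) fwd,lat,up [-2.7 -0.3 -6.2] tool [-4.7  0.3 10.9]
(316, 376) fwd,lat,up [-8.5 -0.3 -7.3] tool [-10.4   0.3  10. ]
(190, 372) fwd,lat,up [ 2.5 31.9 33. ] tool [ 13.6 -32.  -24.1]
(440, 372) fwd,lat,up [  2.5 -31.9  32.9] tool [ 13.6  31.8 -24.1]
(250, 360) fwd,lat,up [ 4.6 17.4 28.3] tool [ 14.  -17.4 -19. ]
(150, 400) fwd,lat,up [-2.  38.8 41.4] tool [ 12.3 -38.9 -33.5]
(60, 440) fwd,lat,up [-6.5 52.6 53.2] tool [ 12.  -52.7 -46.1]
(270, 315) fwd,lat,up [  -1.6   30.3 -143. ] tool [-50.3 -30.  139.9]
```

```bash
python3 - <<'E'
from h import *
T=tilt(70,ps);z=T[:,2]
G=lambda x,h:B(x,49.3,h)-.006*z
s=sense();move_l(s["position"]+[0,0,.05],feed=.2)
movep(G(-236,185),T)
s=sense();print(s["time_s"],s["joint_pos"].round(2),[np.round(inverse_kinematics(G(x,h),T),2).tolist() for x,h in((-236,68),(-180,68),(-120,68),(-67,68),(-67,43))])
snap("wrist","w3")
try: move_l(G(-236,68),feed=.2);print("down ok",sense()["joint_pos"].round(2))
except Unreachable as e: print(e)
snap("scene","s3");print(sense()["time_s"])
E
```

```text
16.05 [ 1.67  0.28 -1.14  2.21  0.16  0.51 -1.17] [[1.3, 0.45, -0.76, 2.32, 0.56, 0.22, -1.51], [1.15, 0.48, -0.68, 2.23, 0.55, 0.25, -1.57], [1.04, 0.54, -0.65, 2.12, 0.57, 0.3, -1.63], [0.95, 0.58, -0.62, 2.02, 0.57, 0.35, -1.66], [0.91, 0.62, -0.57, 2.03, 0.61, 0.3, -1.7]]
the arm cannot follow that straight line within its joint ranges
16.15
```

```bash
python3 - <<'E'
from h import *
T=tilt(70,ps);z=T[:,2]
G=lambda x,h:B(x,49.3,h)-.006*z
for h in (150,120,93,68): movep(G(-236,h),T)
s=sense();print(s["time_s"],s["joint_pos"].round(2),T[:,2]@s["tcp_rot"][:,2],s["position"]-G(-236,68))
snap("wrist","w4");snap("scene","s4");print(s["wrist_force"])
try: move_l(G(-150,68),feed=.15,until_force=4);print("fwd ok",sense()["joint_pos"].round(2))
except Unreachable as e: print(e)
print(sense()["time_s"])
a,b=cv2.imread("pics/w4.png"),cv2.imread("pics/s4.png")[200:340,330:530]
cv2.imwrite("pics/v4.png",np.hstack([cv2.resize(a,(480,360)),cv2.copyMakeBorder(cv2.resize(b,(320,224)),0,136,0,0,0)]))
E
```

```text
17.275 [ 1.34  0.47 -0.82  2.32  0.66  0.24 -1.61] 0.9999982753201742 [ 0.00070522 -0.00045441  0.00137529]
[ 0.2705368  -0.5007296  -0.66140907]
fwd ok [ 1.14  0.53 -0.73  2.17  0.68  0.3  -1.71]
18.1
```

View pics/v4.png

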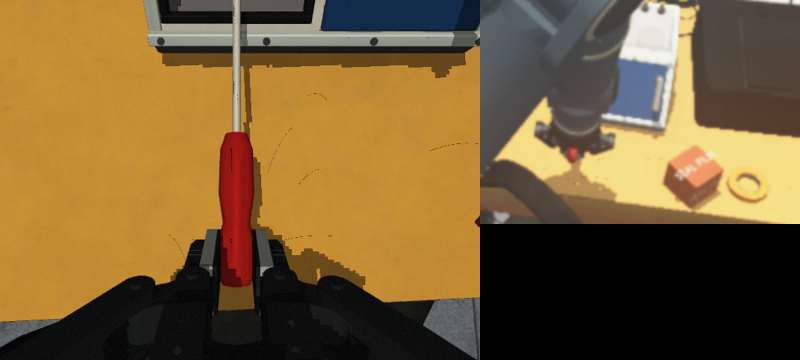

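The blade (x≈237) is centred in the port, whose inner edges at the bottom are x≈167 and 310. I'll go in and lower it.

```bash
python3 - <<'E'
from h import *
T=tilt(70,ps);z=T[:,2]
G=lambda x,h:B(x,49.3,h)-.006*z
print(move_l(G(-67,68),feed=.12,until_force=5))
s=sense();print(s["position"]-G(-67,68),s["wrist_force"],s["time_s"])
f=move_l(G(-67,40.5),feed=.04,until_force=4);s=sense();print(f,BR.T@(s["position"]+.006*z-BO),s["wrist_force"],s["time_s"])
snap("wrist","w5")
E
```

```text
False
[-1.05223359e-03  2.38848383e-06 -4.62583635e-04] [ 0.27616324  0.40972914 -0.50030685] 18.9417
True [-0.06753226  0.04934018  0.04265971] [-1.49946958 -0.57628159  3.51261287] 19.55
```

View pics/w5.png

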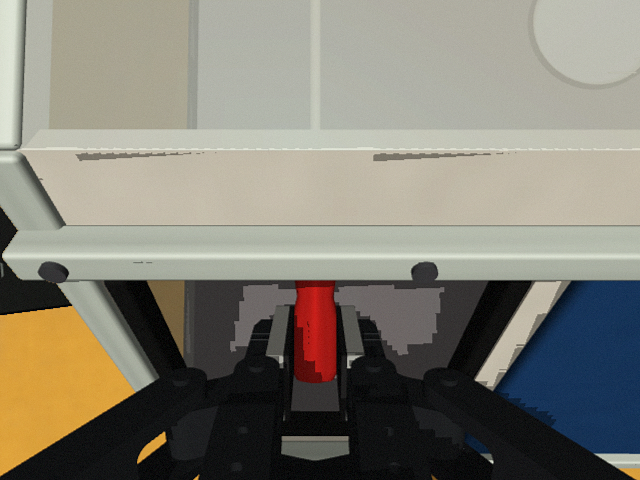

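The handle is inside and the force shows it has reached the floor at the expected height. The fingers are clear of both black rim sides. I'll release and back out.

```bash
python3 - <<'E'
from h import *
command_gripper(.024,20);s=sense();print(s["finger_gap"],s["wrist_force"],s["time_s"])
z=s["tcp_rot"][:,2];p=s["position"]
try: print(move_l(p-.10*z,feed=.1,until_force=5))
except Unreachable as e:
    print(e); print(move_l(p-.06*z,feed=.1,until_force=5))
s=sense();print(s["wrist_force"],s["time_s"],BR.T@(s["position"]-BO),s["joint_pos"].round(2))
snap("wrist","w6")
E
```

```text
0.02341641218184144 [ 0.21707076  0.50089548 -0.14385803] 19.8583
False
[-0.45085442 -0.08001475  0.74206222] 21.0083 [-0.10461953  0.04941906  0.14103203] [ 1.2   0.5  -0.88  2.04  0.55  0.49 -1.63]
```

View pics/w6.png

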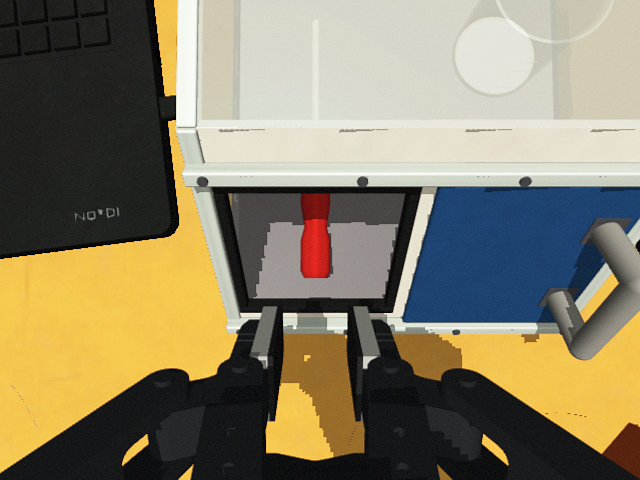

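The screwdriver lies straight inside: handle end at (316,277), clear of the rim, with the blade tip visible through the lid at about (316,20). Now I'll close the shutter.

```bash
python3 - <<'E'
from h import *
p,d,c=load("w6")
for uv,h in (((316,277),.027),((316,21),.027)):print("sd",BR.T@(onz(c,uv,h)-BO))
T=tilt(70,ps);z=T[:,2]
g=lambda y:B(-96,y,88)-.006*z
s=sense();move_l(s["position"]-.04*z,feed=.2)
command_gripper(.045)
movep(g(-81)-.08*z,T)
f=move_l(g(-81),feed=.12,until_force=8);print("appr",f)
command_gripper(0,30);print(sense()["finger_gap"])
f=move_l(g(18.5),feed=.08,until_force=20);s=sense();print(f,BR.T@(s["position"]+.006*z-BO),s["wrist_force"],s["time_s"])
snap("wrist","w7")
E
```

```text
sd [-0.07901343  0.04961031  0.027     ]
sd [0.0766593  0.04959398 0.027     ]
appr False
0.011075041449809312
False [-0.09591971  0.01492838  0.08875422] [-1.23196547 -5.92053252  3.86145293] 24.925
```

```bash
python3 - <<'E'
from h import *
command_gripper(.045);s=sense();z=s["tcp_rot"][:,2]
move_l(s["position"]-.12*z,feed=.15);sleep(.5)
snap("wrist","w8");s=sense();print(s["time_s"],s["wrist_force"])
E
```

```text
26.9 [-0.68805619 -0.2729441  -0.93548008]
```

View pics/w8.png

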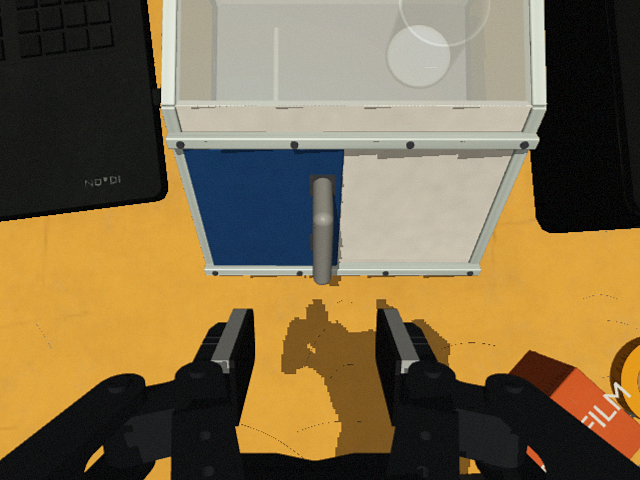

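The shutter is flush with the left trim, covering the port (x 187–343). The blade is visible inside at (277,30–100), and the gripper is clear. I'll hand the job in.

```bash
python3 -c "
from rig import *
print(finish_job())"
```

```text
the job is handed in; nothing more can be done
None
```

I handed the job in at about 27 s: the screwdriver lies flat inside the box, blade to the back, the shutter is closed against its stop, and the arm is clear; no verdict came back.

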